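# Shut off the gas and lift the dish carrier out of the incubator

### The arm

A 6-joint arm with a two-finger parallel gripper is mounted at the origin on the work surface. World frame = base frame: x ahead of the robot, y to its left, z up, the work surface at z = 0. Lengths are in m, angles in rad, forces in N, time in s.
With the tool pointing down it reaches from about 0.3 to 0.875 m from the base axis. Payload 6.4 kg.
Tool frame: the origin (TCP) lies midway between the tips of the shut fingers; the grasp point (between the pads) lies 19 mm behind it (manip.hold_point_z is the distance from the TCP to the grasp point, in m); z points along the fingers, y is the line along which they close (so a half turn about z gives the same grasp; the last joint's range is limited). The gripper opens to 85 mm and grips with 20 to 120 N. Pads are 22 mm wide; open, the fingers measure 114 mm over their backs; the gripper's body (76 mm by 85 mm) begins 54 mm behind the grasp point. The pads swing forward as they close: fully open they stand 13 mm farther back than shut.
Start: joints at [-0.206, 0.181, 1.607, -0, 1.354, -0.206], TCP at [0.575, 0, 0.231] pointing down, gripper open.
Joint ranges: [-2.99, 2.99], [-0.89, 2.07], [0.3, 2.58], [-1.14, 4.28], [0, 2.63], [-3.12, 3.12]. Speed limits (rad/s): [2.57, 2.57, 3.01, 3.14, 3.14, 3.14].

### API

Orientations are given as a unit quaternion [x, y, z, w].
In Python, from workcell import manip, grab_frame, camera_params, order gives the robot as it stands. The module is installed in compiled form; this text tells all that it offers.
- The arm moves only by the shell command python3 -m inch 'ROWS' [OPENING]. ROWS is JSON, a list that holds one entry, the list of rows, each a list of 6 numbers: the shift along the tool's x, y, z in units of 0.02 m (1.0 is 0.02 m), then the turn, a rotation vector about the tool's x, y, z in units of 6 degrees (1.0 is 6 degrees). A call has 1 to 20 rows; each row shifts and turns the commanded pose from where the row before left it, along the tool's axes as they then stand; what a row does not reach is not made up. A row lasts 1/8 s, in which the tool goes at most 62.5 mm and 10.7 degrees, less where a joint would pass 70% of its speed; a pose out of reach is approached as far as the arm can. A call with a number of a shift or a turn outside -1 to 1 is refused whole. A call with a gripper value outside its range is refused whole. OPENING is the opening, from -1 (shut) to 1 (fully open), set as the call begins (- or left out, the last holds). The fingers move at their own pace and stop on an object; the grip force is fixed at half the most. Time passes only in rows, so rows that do not move let the fingers close. It gives the time, the measured TCP pose, the force, the opening and the grip force at its end, in the units of the state.
- manip.observe(): the state, without advancing time (a new reading comes with each control period).
- grab_frame(name): name is "scene" or "side" or "wrist"; returns the picture (480x640x3 uint8, red, green, blue); there is no depth.
- camera_params(name): a dict with "camera_matrix" (3x3 intrinsics, pixels), "R" (3x3) and "t" (3): a world point X has camera coordinates R X + t; the wrist camera has in their place "hand_eye" (4x4, takes a point from camera to tool coordinates, whose origin is the TCP and whose axes are the flange's). Camera axes: x right, y down, z forward; pixel columns grow to the right and rows downward; lengths in m; the calibration is good to about 2 mm. A picture is of the moment at which its call begins: read the wrist's pose just before it. camera_params takes no time and is no camera call.
- order.finish_job(): hands the job in; it is judged then, once.
The state is a dict: "clock": time; "qpos": joint angles; "dq": joint speeds; "tau": joint torques, N m; "tcp_pos": TCP position; "tool_rot": TCP orientation; "contact_force": force on the tool from outside, world axes, zero at the start; "wrist_torque": the same for the moment, N m; "opening": finger opening in m; "finger_force": force on a finger pad.
Only numpy, scipy, OpenCV 4.12 (cv2) and the standard library are available. Lean on these libraries where they do the work, as an engineer would, in place of code of your own. Each camera call takes 0.05 s, during which the arm holds its last target. There are 200 camera calls.

### The job

Close the yellow-handled gas valve fully, then lift the blue-handled dish carrier, with its two dishes on it, out of the open incubator and hold it still and level over the incubator, with its underside about 10 cm above the incubator's top. Do not lift it before the gas is shut, keep it level all the way so that the dishes stay in place, and leave the white-handled carrier and everything else where it is. Finish while still holding the carrier in the air: do not put it down or let go.

Things in the scene. Friction and masses are not known exactly. Their poses are not given: they have to be found in the camera images.
- valve_handle (a joint): Quarter-turn lever of the gas valve, on a vertical axis: 0 = open (lever along the pipe), 1.571 = closed (across the pipe), hard stops at both; grows counterclockwise seen from above. It starts open or up to 0.35 rad from it. Friction about 0.12 N m (2 N at the grip), no spring: it stays where it is left.
- valve_axis (a point): Point on the lever's vertical hinge axis, at the lever's mid height, 84 mm above the table. Axes are the stand's: the open lever points along its +y, the closed one along its -x.
- handle_grip (a point): Middle of the lever's yellow grip, 62 mm out from the hinge axis, at mid height. The grip is a bar 56 mm long (32 to 88 mm from the axis), 14 mm wide, 18 mm high (75 to 93 mm above the table), with 16 mm or more free below it; y points outward along the lever. Pinch it across its width from above.
- incubator: Bench incubator with its cover off, fixed, 190 (x) x 240 (y) x 85 mm high, white, black top, blue panel with displays on its +x side; origin at the centre of its underside. Two bays in its top (130 x 70 mm, 14 mm deep), centred 52.5 mm either side of the middle along its y, hold one carrier each. Which carrier is in which bay varies.
- incubator_top (a point): Centre of the incubator's top face, 85 mm above the table; axes as the incubator's.
- carrier_blue: Aluminium dish carrier with a BLUE handle, loose in one bay with 3 mm play: tray 124 (x) x 64 (y) mm, floor 3 mm, rims 16 mm high; origin at the centre of its underside, z up. Upright handle in the middle: 8 mm stem, then a blue grip 14 mm thick (x), 44 mm wide (y), 42 to 82 mm above the underside. 0.2 to 0.4 kg, balanced about the handle. A dish lies at each end.
- blue_grip (a point): Middle of the blue grip, 62 mm above the carrier's underside; axes as the carrier's. To be pinched across its 14 mm thickness (the carrier's x) from above.
- dish_a: Lidded white and clear dish, 48 mm diameter, 13 mm high, 25 g, loose, on the blue-handled carrier at its +x end; origin at the centre of its underside.
- dish_b: Same kind of dish, at the -x end of the blue-handled carrier.
- carrier_white: Same carrier with a WHITE handle, in the other bay, to be left alone; same origin and axes.
- dish_c: Dish on the white-handled carrier, to be left alone.
- bottle: Amber glass bottle with white cap, 56 mm diameter, 120 mm high; bystander.
- tip_box: Blue tip box with clear lid, 82 x 122 x 60 mm; bystander.
- dish_stack: Stack of four dishes, 60 mm diameter, 60 mm high; bystander.
- timer: White flat timer 70 x 70 x 22 mm; bystander.
- beaker: Clear plastic beaker, 70 mm diameter, 80 mm high; bystander.
- valve: Gas inlet stand, fixed: base plate 100 x 170 x 12 mm; 20 mm steel pipe along its y, centred 45 mm up, brass valve body 34 mm across in the middle; round pressure gauge, top 106 mm up, at its -y end, 76 mm from the hinge axis. Origin at the centre of its underside, below the hinge axis.
Mind the look-alikes: they are no part of the job. What is shaped like the dish_b but orange is not meant. Leave any red look-alike of the carrier_blue alone.

How it is judged:
By the outcome, as a careful person would: the job done as asked, in the order asked, and still so for the second after the job is handed in, while the arm keeps its last pose, push and grip.
It also fails if it takes over 54 s, if anything falls off the work surface, if the arm or the gripper's body presses on something with over 40 N, if the wrist force passes 120 N, or if a joint passes its speed limit or range.

## Working session

There is one attempt and no reset: what is moved stays moved. The work goes in short steps, Python scripts to look and compute and a shell command to move; the robot and the scene stay as the last step left them, time stands still between calls to the robot, and variables do not carry over. Pictures are saved under pics/ and viewed, at most 10 in all, crops included, and the job is handed in when it is done.

```bash
mkdir -p pics
python3 - <<'E'
from workcell import manip, grab_frame, camera_params
import cv2,numpy as np
print(manip.observe())
for n in("scene","side","wrist"):
    cv2.imwrite(f"pics/{n}0.png",grab_frame(n)[:,:,::-1]); p=camera_params(n); print(n,{k:np.round(v,3).tolist() for k,v in p.items()})
E
```

```text
{'clock': 0.0, 'qpos': array([-2.06258416e-01,  1.81545280e-01,  1.60802113e+00, -4.95409844e-06,
        1.35379663e+00, -2.06289070e-01]), 'dq': array([-0.00058302,  0.00173606,  0.00258631,  0.00178495,  0.00258064,
        0.00061178]), 'tau': array([ 3.41415571e-04, -4.44869328e+01, -3.51340663e+01, -2.51131587e-04,
        9.11703974e-03,  3.43231875e-05]), 'tcp_pos': array([5.74441190e-01, 1.56761698e-04, 2.30375432e-01]), 'tool_rot': array([ 7.07095287e-01,  7.07117721e-01, -4.86480084e-04, -7.39527898e-04]), 'contact_force': array([-0.00600758, -0.35784042,  0.02686227]), 'wrist_torque': array([-0.01310442, -0.02364589, -0.04089803]), 'finger_force': 0.0, 'opening': 0.08524615028847177}
scene {'camera_matrix': [[455.452, 0.0, 320.777], [0.0, 455.452, 234.943], [0.0, 0.0, 1.0]], 'R': [[-0.906, 0.423, 0.004], [0.361, 0.777, -0.515], [-0.221, -0.466, -0.857]], 't': [0.541, -0.158, 1.376]}
side {'camera_matrix': [[546.211, 0.0, 323.658], [0.0, 546.211, 225.87], [0.0, 0.0, 1.0]], 'R': [[0.997, -0.081, -0.012], [-0.064, -0.678, -0.732], [0.051, 0.73, -0.681]], 't': [-0.577, 0.14, 1.621]}
wrist {'camera_matrix': [[421.943, 0.0, 316.068], [0.0, 421.943, 239.522], [0.0, 0.0, 1.0]], 'hand_eye': [[0.0, -0.959, -0.285, 0.073], [1.0, 0.0, -0.001, 0.0], [0.001, -0.285, 0.959, -0.142], [0.0, 0.0, 0.0, 1.0]]}
```

View pics/scene0.png

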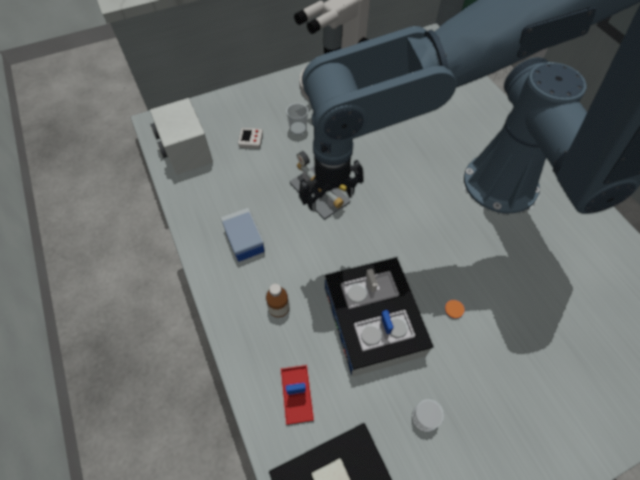

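View pics/side0.png

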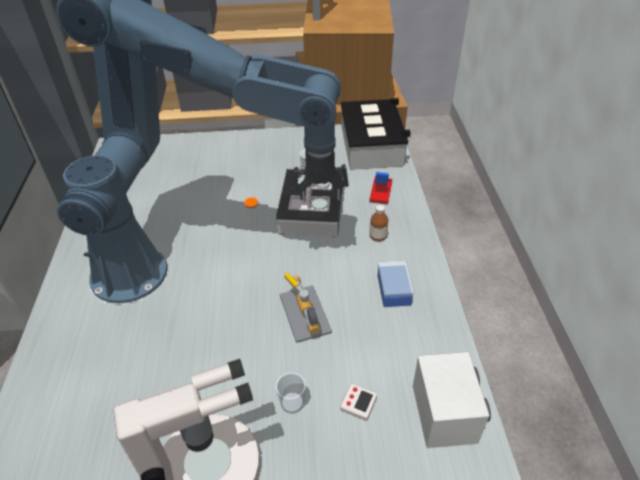

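The side view shows the valve near (303,310), with its yellow lever at (292,282) and gauge at (312,328). The scene view shows the incubator's black top around (380,315), with the blue grip at (387,321) and the white carrier at (370,285). The red look-alike is at (296,395). Next I'll measure these.

```bash
cat > h.py <<'E'
import cv2,numpy as np
from workcell import camera_params
def ray(n,uv,pose=None):
    p=camera_params(n);K=np.array(p["camera_matrix"]);d=np.linalg.inv(K)@[uv[0],uv[1],1]
    if n=="wrist":
        from scipy.spatial.transform import Rotation as R
        T=np.eye(4);T[:3,:3]=R.from_quat(pose[1]).as_matrix();T[:3,3]=pose[0];T=T@np.array(p["hand_eye"])
        return T[:3,3],T[:3,:3]@d
    R=np.array(p["R"]);t=np.array(p["t"]);return -R.T@t,R.T@d
def plane(n,uv,z,pose=None):
    o,d=ray(n,uv,pose);return o+d*(z-o[2])/d[2]
def tri(a,b):
    A=[];y=[]
    for o,d in(a,b):
        d=d/np.linalg.norm(d);P=np.eye(3)-np.outer(d,d);A.append(P);y.append(P@o)
    return np.linalg.lstsq(np.vstack(A),np.hstack(y),rcond=None)[0]
def blobs(im,lo,hi,amin=15,roi=None):
    h=cv2.cvtColor(im,cv2.COLOR_BGR2HSV);m=cv2.inRange(h,np.array(lo),np.array(hi))
    if roi: k=np.zeros_like(m);x0,y0,x1,y1=roi;k[y0:y1,x0:x1]=1;m*=k
    n,l,s,c=cv2.connectedComponentsWithStats(m)
    out=[]
    for i in range(1,n):
        if s[i,4]>=amin:
            r=cv2.minAreaRect(np.argwhere(l==i)[:,::-1].astype(np.float32)); out.append((s[i,4],np.round(c[i],1),np.round(cv2.boxPoints(r),1).tolist()))
    return out
E
python3 - <<'E'
from h import *
sc=cv2.imread("pics/scene0.png");si=cv2.imread("pics/side0.png")
for n,im,roi in(("scene",sc,(270,130,450,380)),("side",si,(260,160,350,350))):
    print(n,"yellow");[print(b, plane(n,b[1],.084).round(3)) for b in blobs(im,(18,120,110),(32,255,255),8,roi)]
    print(n,"blue");[print(b,plane(n,b[1],.14).round(3)) for b in blobs(im,(105,130,60),(125,255,255),15,roi)]
    print(n,"black");[print(b,[plane(n,q,.085).round(3).tolist() for q in b[2]]) for b in blobs(im,(0,0,0),(180,255,45),300,roi)]
a=cv2.resize(sc[120:240,270:390],(400,400),interpolation=2);b=cv2.resize(si[250:350,255:355],(400,400),interpolation=2)
c=cv2.resize(sc[250:380,320:450],(400,400)); 
cv2.imwrite("pics/c1.png",np.hstack([a,b]))
cv2.imwrite("pics/w.png",cv2.imread("pics/wrist0.png"))
E
```

```text
scene yellow
(np.int32(15), array([342.7, 186.5]), [[340.0, 186.0], [342.0, 184.0], [345.0, 187.0], [343.0, 189.0]]) [ 0.469 -0.131  0.084]
(np.int32(23), array([337.7, 201.6]), [[334.5, 202.5], [338.5, 198.5], [341.0, 201.0], [337.0, 205.0]]) [ 0.504 -0.091  0.084]
scene blue
(np.int32(164), array([386.5, 320.5]), [[379.79998779296875, 310.29998779296875], [387.6000061035156, 308.3999938964844], [393.20001220703125, 330.8999938964844], [385.5, 332.8999938964844]]) [0.567 0.276 0.14 ]
scene black
(np.int32(1489), array([329.6, 179.1]), [[289.29998779296875, 163.89999389648438], [352.6000061035156, 142.8000030517578], [368.0, 189.0], [304.70001220703125, 210.10000610351562]]) [[0.572, -0.267, 0.085], [0.372, -0.262, 0.085], [0.41, -0.093, 0.085], [0.597, -0.103, 0.085]]
(np.int32(4233), array([376.3, 315. ]), [[323.8999938964844, 275.6000061035156], [402.29998779296875, 251.39999389648438], [431.8999938964844, 346.8999938964844], [353.5, 371.1000061035156]]) [[0.633, 0.095, 0.085], [0.424, 0.117, 0.085], [0.488, 0.359, 0.085], [0.673, 0.332, 0.085]]
side yellow
(np.int32(103), array([291.7, 279.3]), [[283.5, 275.20001220703125], [290.79998779296875, 268.79998779296875], [301.5, 281.0], [294.20001220703125, 287.3999938964844]]) [ 0.481 -0.143  0.084]
(np.int32(99), array([303.1, 303.7]), [[295.29998779296875, 297.1000061035156], [305.20001220703125, 292.8999938964844], [310.8999938964844, 306.20001220703125], [301.0, 310.3999938964844]]) [ 0.507 -0.23   0.084]
(np.int32(61), array([313.2, 328. ]), [[309.0, 325.0], [318.0, 325.0], [318.0, 332.0], [309.0, 332.0]]) [ 0.528 -0.31   0.084]
side blue
side black
```

View pics/c1.png

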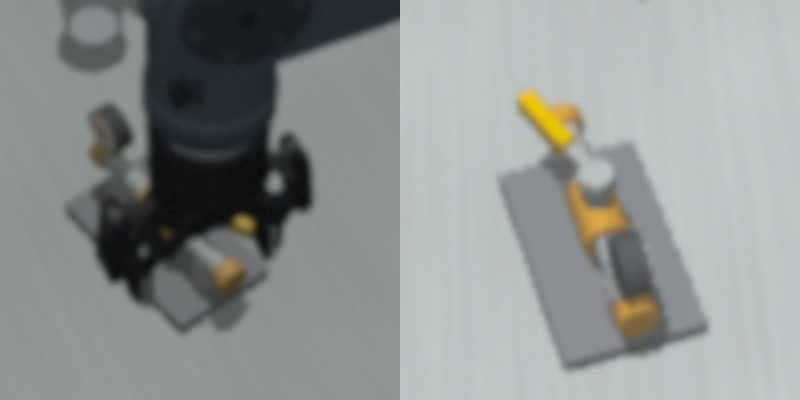

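View pics/wrist0.png

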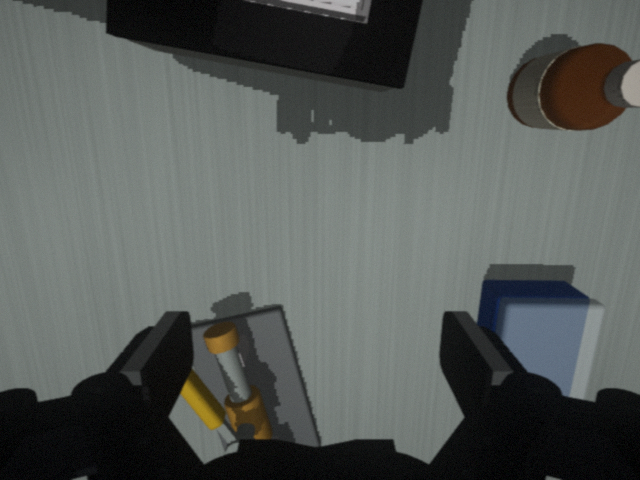

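The crop shows the lever from its hub at crop (597,172) to its tip at (522,97). The base plate corners are at (500,178), (632,145), (706,325) and (566,365). The wrist view shows the lever left of the gripper.

Run:
```python
from h import *
f=lambda u,v:(255+(u-400)/4,250+v/4)
C=np.array([plane("side",f(*q),.012) for q in[(500,178),(632,145),(706,325),(566,365)]]);print(C.round(3).tolist(),"centre",C.mean(0))
e=C[0]+C[1]-C[2]-C[3];print("yaw y-axis",np.degrees(np.arctan2(e[1],e[0])),"len",np.linalg.norm(e)/2,np.linalg.norm(C[0]-C[1]))
print("hub",plane("side",f(597,172),.093))
for q in[(527,93),(568,142)]:print("grip",plane("side",f(*q),.09))
print("grip mid", plane("side",(291.7,279.3),.087))
# incubator top corners from scene via polygon
sc=cv2.imread("pics/scene0.png");m=cv2.inRange(cv2.cvtColor(sc,cv2.COLOR_BGR2HSV),(0,0,0),(180,255,45))
k=np.zeros_like(m);k[250:375,315:440]=1;m*=k
c=max(cv2.findContours(m,0,2)[0],key=cv2.contourArea);h=cv2.convexHull(c)
p=cv2.approxPolyDP(h,6,True)[:,0];print(p.tolist());print([plane("scene",q,.085).round(3).tolist() for q in p])
```

```text
[[0.445, -0.133, 0.012], [0.539, -0.111, 0.012], [0.578, -0.272, 0.012], [0.484, -0.295, 0.012]] centre [ 0.51148775 -0.202656    0.012     ]
yaw y-axis 103.53761413813717 len 0.1656256632023109 0.09717266087073068
hub [ 0.51231169 -0.20215247  0.093     ]
grip [ 0.46855764 -0.12534255  0.09      ]
grip [ 0.49446943 -0.17188515  0.09      ]
grip mid [ 0.48114285 -0.14589147  0.087     ]
[[395, 258], [431, 346], [353, 368], [326, 275]]
[[0.45, 0.126, 0.085], [0.489, 0.356, 0.085], [0.671, 0.326, 0.085], [0.628, 0.096, 0.085]]
```

```bash
python3 -m inch '[[[-0.93,-0.58,0,0,0,0],[-0.93,-0.58,0,0,0,0],[-0.93,-0.58,0,0,0,0],[-0.93,-0.58,0,0,0,0],[-0.93,-0.58,0,0,0,0],[-0.93,-0.58,0,0,0,0],[-0.93,-0.58,0,0,0,0],[-0.93,-0.58,0,0,0,0],[0,0,0,0,0,-0.97],[0,0,0,0,0,-0.97],[0,0,0,0,0,-0.97],[0,0,0,0,0,-0.97],[0,0,0,0,0,-0.97],[0,0,0,0,0,0],[0,0,0,0,0,0]]]'
python3 - <<'E'
from h import *
from workcell import manip,grab_frame
o=manip.observe();print(o["tcp_pos"],o["tool_rot"],o["qpos"]);im=grab_frame("wrist")[:,:,::-1].copy();cv2.imwrite("pics/wrist1.png",im)
sc=grab_frame("scene")[:,:,::-1].copy();cv2.imwrite("pics/scene1.png",sc);P=(o["tcp_pos"],o["tool_rot"])
for b in blobs(im,(23,150,90),(32,255,255),100):
    print(b,plane("wrist",b[1],.093,P).round(4));[print(plane("wrist",q,.093,P).round(4)) for q in b[2]]
E
```

```text
clock: 2.02
tcp_pos: [0.4818, -0.1492, 0.2312]
tool_rot: [0.508, 0.861, -0.0, -0.0]
contact_force: [0.3, 0.1, 0.8]
opening: 0.0854
finger_force: 0.0
[ 0.48180068 -0.14915211  0.2312453 ] [ 5.07825448e-01  8.61459984e-01 -8.34759694e-05 -6.06538323e-05] [-5.35847675e-01  2.13174508e-02  1.78116649e+00 -1.71927019e-04
  1.33922949e+00 -1.04128724e+00]
(np.int32(1137), array([317.1, 221.5]), [[306.1000061035156, 181.1999969482422], [325.20001220703125, 180.6999969482422], [327.20001220703125, 254.89999389648438], [308.1000061035156, 255.39999389648438]]) [ 0.4816 -0.1464  0.093 ]
[ 0.4618 -0.1258  0.093 ]
[ 0.4727 -0.1193  0.093 ]
[ 0.4995 -0.1641  0.093 ]
[ 0.488  -0.1709  0.093 ]
```

View pics/wrist1.png

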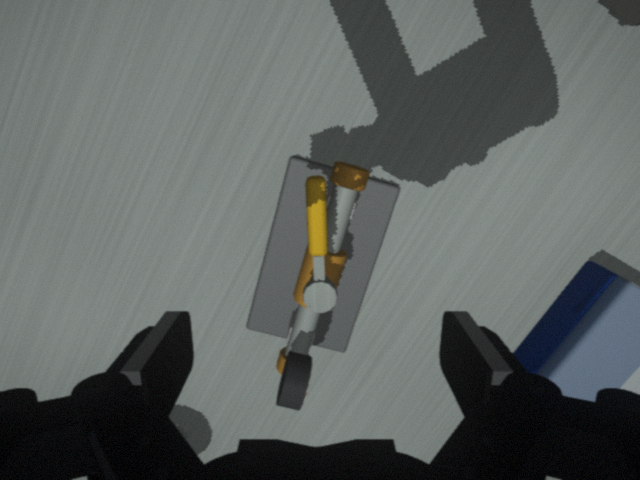

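The lever runs from (316,180) to (318,255), centred between the fingers, and the hub is at (320,297). The measured grip middle is (0.481,-0.147), which matches the side view. I'll go down and pinch it.

```bash
python3 -m inch '[[[0.1,0,0.92,0,0,0],[0,0,0.92,0,0,0],[0,0,0.92,0,0,0],[0,0,0.92,0,0,0],[0,0,0.92,0,0,0],[0,0,0.92,0,0,0],[0,0,0.92,0,0,0],[0,0,0.92,0,0,0],[0,0,0.9,0,0,0],[0,0,0,0,0,0],[0,0,0,0,0,0]]]'
python3 -m inch '[[[0,0,0,0,0,0],[0,0,0,0,0,0],[0,0,0,0,0,0],[0,0,0,0,0,0],[0,0,0,0,0,0],[0,0,0,0,0,0],[0,0,0,0,0,0],[0,0,0,0,0,0]]]' -1
```

```text
clock: 3.5
tcp_pos: [0.4816, -0.1472, 0.0667]
tool_rot: [0.507, 0.862, -0.0, 0.0]
contact_force: [-0.5, 0.0, -0.2]
opening: 0.0855
finger_force: 0.0
clock: 4.5
tcp_pos: [0.4818, -0.1467, 0.0664]
tool_rot: [0.507, 0.862, 0.0, 0.0]
contact_force: [3.5, 4.0, 1.3]
opening: 0.0131
finger_force: 58.3
```

```bash
python3 -m inch '[[[-0.017,-0.327,0,0,0,-1],[-0.017,-0.327,0,0,0,-1],[-0.017,-0.327,0,0,0,-1],[-0.017,-0.327,0,0,0,-1],[-0.017,-0.327,0,0,0,-1],[-0.017,-0.327,0,0,0,-1],[0,0,0,0,0,0]]]'
python3 -m inch '[[[-0.017,-0.327,0,0,0,-1],[-0.017,-0.327,0,0,0,-1],[-0.017,-0.327,0,0,0,-1],[-0.017,-0.327,0,0,0,-1],[-0.017,-0.327,0,0,0,-1],[-0.017,-0.327,0,0,0,-1],[0,0,0,0,0,0],[0,0,0,0,0,0]]]'
```

```text
clock: 5.38
tcp_pos: [0.4574, -0.1748, 0.0665]
tool_rot: [0.215, 0.977, 0.001, 0.003]
contact_force: [13.6, 7.0, -4.0]
opening: 0.013
finger_force: 64.2
clock: 6.38
tcp_pos: [0.4544, -0.2107, 0.0665]
tool_rot: [-0.097, 0.995, 0.001, 0.004]
contact_force: [22.7, 17.3, -4.0]
opening: 0.0132
finger_force: 63.5
```

```bash
python3 -m inch '[[[-0.08,-0.1,0,0,0,-0.3],[-0.08,-0.1,0,0,0,-0.3],[0,0,0,0,0,0],[0,0,0,0,0,0]]]'
python3 - <<'E'
from h import *
from workcell import manip,grab_frame
o=manip.observe();print(o["wrist_torque"],o["tcp_pos"]);im=grab_frame("wrist")[:,:,::-1].copy();cv2.imwrite("pics/w2.png",im)
im2=grab_frame("side")[:,:,::-1].copy();cv2.imwrite("pics/s2.png",np.hstack([cv2.resize(im,(400,400)),cv2.resize(im2[250:350,255:355],(400,400),interpolation=2)]))
E
```

```text
clock: 6.88
tcp_pos: [0.4547, -0.2112, 0.0661]
tool_rot: [-0.127, 0.992, 0.005, 0.001]
contact_force: [6.1, 26.9, 14.6]
opening: 0.0128
finger_force: 60.6
[ 3.90640321 -1.0157947  -0.91024988] [ 0.45467766 -0.21116361  0.06614856]
```

View pics/s2.png

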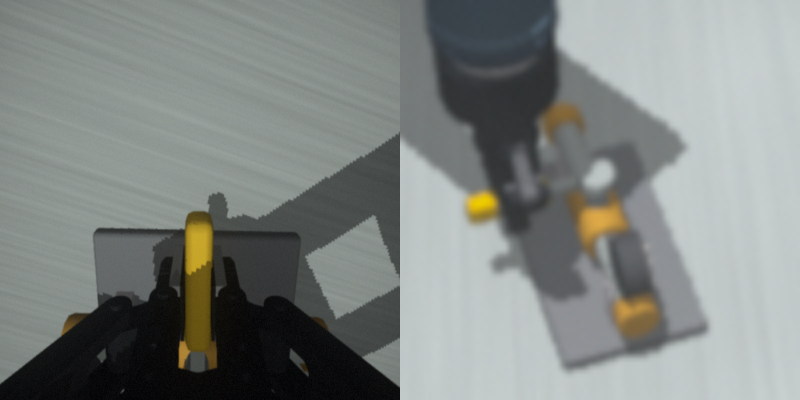

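The side view and wrist view both show the lever square across the base plate, and the force rises while the position stays put, so it is at the closed stop. I'll release it, rise and move towards the incubator.

```bash
python3 -m inch '[[[0,0,0,0,0,0],[0,0,0,0,0,0],[0,0,0,0,0,0],[0,0,0,0,0,0],[0,0,0,0,0,0],[0,0,-0.5,0,0,0],[0,0,-1,0,0,0],[0,0,-1,0,0,0],[0,0,-1,0,0,0],[0,0,-1,0,0,0],[0,0,-1,0,0,0],[0,0,-1,0,0,0],[0,0,-1,0,0,0],[0,0,-1,0,0,0],[0,0,-1,0,0,0],[0,0,0,0,0,0]]]' 1
python3 -m inch '[[[0,0,0,0,0,0.96],[0,0,0,0,0,0.96],[0,0,0,0,0,0.96],[0,0,0,0,0,0.96],[0,0,0,0,0,0.96],[0,0,0,0,0,0.96],[0,0,0,0,0,0.96],[0,0,0,0,0,0.96],[0,0,0,0,0,0.96],[0,0,0,0,0,0.96],[0,0,0,0,0,0.96],[0,0,0,0,0,0.96],[0,0,0,0,0,0.96],[0,0,0,0,0,0.96],[0,0,0,0,0,0.96],[0,0,0,0,0,0.96],[0,0,0,0,0,0.96],[0,0,0,0,0,0.96],[0,0,0,0,0,0.96],[0,0,0,0,0,0.96]]]'
python3 -m inch '[[[1,0.05,0,0,0,0],[1,0.05,0,0,0,0],[1,0.05,0,0,0,0],[1,0.05,0,0,0,0],[1,0.05,0,0,0,0],[1,0.05,0,0,0,0],[1,0.05,0,0,0,0],[1,0.05,0,0,0,0],[1,0.05,0,0,0,0],[1,0.05,0,0,0,0],[1,0.05,0,0,0,0],[1,0.05,0,0,0,0],[1,0.05,0,0,0,0],[1,0.05,0,0,0,0],[1,0.05,0,0,0,0],[1,0.05,0,0,0,0],[1,0.05,0,0,0,0],[1,0.05,0,0,0,0],[0,0,0,0,0,0],[0,0,0,0,0,0]]]'
python3 - <<'E'
from h import *
from workcell import manip,grab_frame
o=manip.observe();print(o["tcp_pos"],o["tool_rot"],o["qpos"]);P=(o["tcp_pos"],o["tool_rot"]);im=grab_frame("wrist")[:,:,::-1].copy()
sc=grab_frame("scene")[:,:,::-1].copy();si=grab_frame("side")[:,:,::-1].copy();cv2.imwrite("pics/sc3.png",sc);cv2.imwrite("pics/si3.png",si)
cv2.imwrite("pics/w3.png",np.hstack([cv2.resize(im,(500,375)),cv2.resize(si[275:350,270:330],(300,375),interpolation=2)]))
for b in blobs(im,(105,130,60),(125,255,255),150):
    print(b);[print(plane("wrist",q,.153,P).round(4)) for q in [b[1]]+b[2]]
for b in blobs(sc,(105,130,60),(125,255,255),60,(320,240,450,380)): print("scene",b,plane("scene",b[1],.14).round(4))
for n,i in(("side",si),):
  for b in blobs(i,(23,150,90),(32,255,255),20,(250,260,350,340)): print(b,plane(n,b[1],.088).round(4))
E
```

```text
clock: 8.98
tcp_pos: [0.4551, -0.2177, 0.2583]
tool_rot: [-0.128, 0.992, -0.002, 0.001]
contact_force: [-0.0, 0.5, 0.6]
opening: 0.0854
finger_force: 0.0
clock: 11.48
tcp_pos: [0.4537, -0.2166, 0.2551]
tool_rot: [0.77, 0.638, -0.0, -0.001]
contact_force: [0.2, 0.2, 0.1]
opening: 0.0856
finger_force: 0.0
clock: 13.98
tcp_pos: [0.5374, 0.1337, 0.2559]
tool_rot: [0.769, 0.64, -0.0, -0.0]
contact_force: [-0.8, 0.5, 0.0]
opening: 0.0851
finger_force: 0.0
[0.53739214 0.13365142 0.25591724] [ 7.68675424e-01  6.39638979e-01 -2.64005795e-04 -1.58641188e-06] [ 2.95841452e-02  1.13337511e-01  1.63286278e+00 -3.28096006e-04
  1.39581001e+00  2.12380586e-01]
(np.int32(306), array([322.2,   6.1]), [[311.0, 0.0], [334.0, 0.0], [334.0, 14.0], [311.0, 14.0]])
[0.5636 0.258  0.153 ]
[0.5584 0.2619 0.153 ]
[0.5702 0.2597 0.153 ]
[0.569  0.2533 0.153 ]
[0.5572 0.2554 0.153 ]
(np.int32(1814), array([578. , 359.8]), [[530.2000122070312, 354.0], [624.0999755859375, 338.29998779296875], [628.5999755859375, 365.8999938964844], [534.7999877929688, 381.5]])
[0.6929 0.0207 0.153 ]
[0.662  0.0308 0.153 ]
[0.7226 0.0315 0.153 ]
[0.726  0.0099 0.153 ]
[0.6642 0.009  0.153 ]
scene (np.int32(144), array([386.3, 321. ]), [[380.20001220703125, 311.1000061035156], [387.3999938964844, 309.3999938964844], [392.3999938964844, 331.20001220703125], [385.20001220703125, 332.8999938964844]]) [0.5678 0.2767 0.14  ]
(np.int32(104), array([281.6, 299.1]), [[271.20001220703125, 298.8999938964844], [290.5, 294.1000061035156], [291.79998779296875, 299.29998779296875], [272.5, 304.1000061035156]]) [ 0.4522 -0.2132  0.088 ]
```

View pics/w3.png

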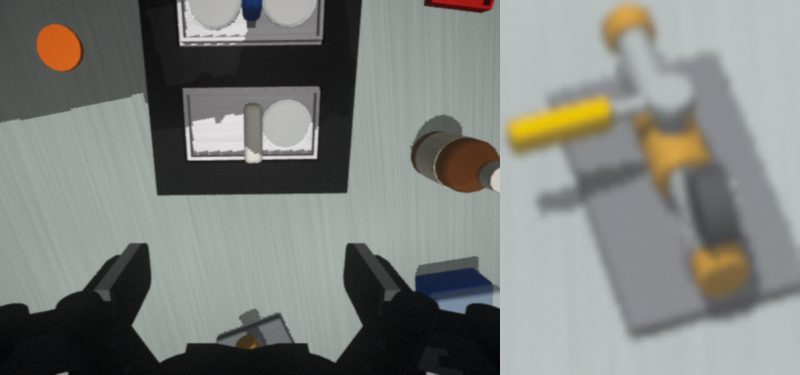

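The wrist view shows the blue handle at the top and tool axes aligned with the incubator. The valve crop shows the lever across the pipe. Next I'll check its angle and move most of the way to the blue grip.

```bash
python3 -m inch '[[[1,0.03,0,0,0,0],[1,0.03,0,0,0,0],[1,0.03,0,0,0,0],[1,0.03,0,0,0,0],[1,0.03,0,0,0,0],[0,0,0,0,0,0],[0,0,0,0,0,0]]]'
python3 - <<'E'
from h import *
from workcell import manip,grab_frame
o=manip.observe();print(o["tcp_pos"],o["tool_rot"]);P=(o["tcp_pos"],o["tool_rot"]);im=grab_frame("wrist")[:,:,::-1].copy()
cv2.imwrite("pics/w4.png",im)
for b in blobs(im,(105,130,50),(125,255,255),150):
    print(b);[print(plane("wrist",q,.153,P).round(4)) for q in [b[1]]+b[2]]
si=cv2.imread("pics/si3.png")
a,b=plane("side",(271.8,301.5),.086),plane("side",(291.2,296.7),.086);d=a-b;print("lever",np.degrees(np.arctan2(d[1],d[0]))%360)
f=lambda u,v:(270+(u-500)/5,275+v/5)
C=[plane("side",f(*q),.012) for q in[(555,95),(715,58),(632,335),(800,290)]];e=C[0]-C[2];print("stand y",np.degrees(np.arctan2(e[1],e[0])))
for q,r in(((630,28),(718,275)),):
    d=plane("side",f(*q),.045)-plane("side",f(*r),.045);print("pipe",np.degrees(np.arctan2(d[1],d[0])))
E
```

```text
clock: 15.0
tcp_pos: [0.5586, 0.2315, 0.2559]
tool_rot: [0.769, 0.64, -0.0, 0.0]
contact_force: [-0.5, 0.0, 0.4]
opening: 0.0856
finger_force: 0.0
[0.55857412 0.23145394 0.25586384] [ 7.68723828e-01  6.39580778e-01 -3.22743350e-04  3.21489001e-05]
(np.int32(1395), array([614.3,  49.7]), [[582.0, 34.0], [639.0, 34.0], [639.0, 64.0], [582.0, 64.0]])
[0.7346 0.3068 0.153 ]
[0.7176 0.3177 0.153 ]
[0.7473 0.3123 0.153 ]
[0.7478 0.2972 0.153 ]
[0.7176 0.3028 0.153 ]
(np.int32(1561), array([315.9, 161.2]), [[304.70001220703125, 124.0999984741211], [325.8999938964844, 123.80000305175781], [327.1000061035156, 198.89999389648438], [305.8999938964844, 199.3000030517578]])
[0.5671 0.2779 0.153 ]
[0.5646 0.2992 0.153 ]
[0.5764 0.2972 0.153 ]
[0.5696 0.2551 0.153 ]
[0.5572 0.2571 0.153 ]
lever 192.71933905143322
stand y 102.27659285864578
pipe 102.31365785443816
```

View pics/w4.png

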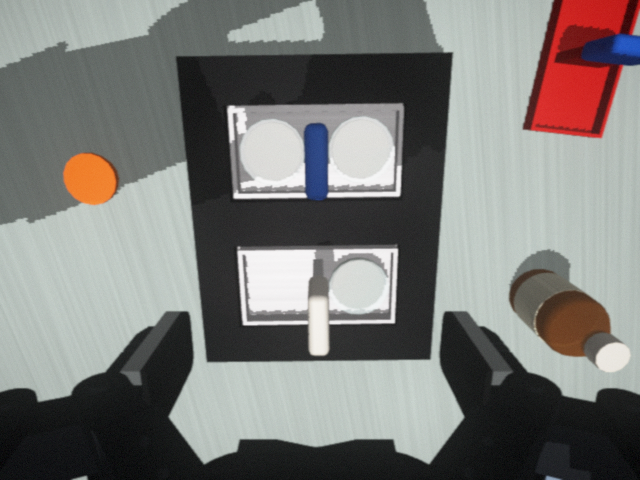

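The blue handle runs from (315,124) to (316,199), with a dish on either side. The white carrier is below it and undisturbed. The lever is at 192.7° against 192.3° for fully across, so the valve is closed. I'll go onto the blue grip.

```bash
python3 -m inch '[[[0.78,0,0,0,0,-0.03],[0.78,0,0,0,0,-0.03],[0.78,0,0,0,0,0],[0,0,0.88,0,0,0],[0,0,0.88,0,0,0],[0,0,0.88,0,0,0],[0,0,0.88,0,0,0],[0,0,0.88,0,0,0],[0,0,0.88,0,0,0],[0,0,0.88,0,0,0],[0,0,0.88,0,0,0],[0,0,0,0,0,0],[0,0,0,0,0,0]]]'
python3 - <<'E'
from h import *
from workcell import manip,grab_frame
o=manip.observe();print(o["tcp_pos"],o["tool_rot"],o["contact_force"]);im=grab_frame("wrist")[:,:,::-1].copy();cv2.imwrite("pics/w5.png",im)
E
```

```text
clock: 16.68
tcp_pos: [0.5675, 0.2777, 0.1157]
tool_rot: [0.767, 0.642, 0.0, 0.0]
contact_force: [0.3, 0.8, 1.7]
opening: 0.0853
finger_force: 0.0
[0.56745323 0.27767171 0.11571627] [7.66803441e-01 6.41881873e-01 3.40589027e-04 1.63565977e-04] [0.30955862 0.83873098 1.6980835 ]
```

View pics/w5.png

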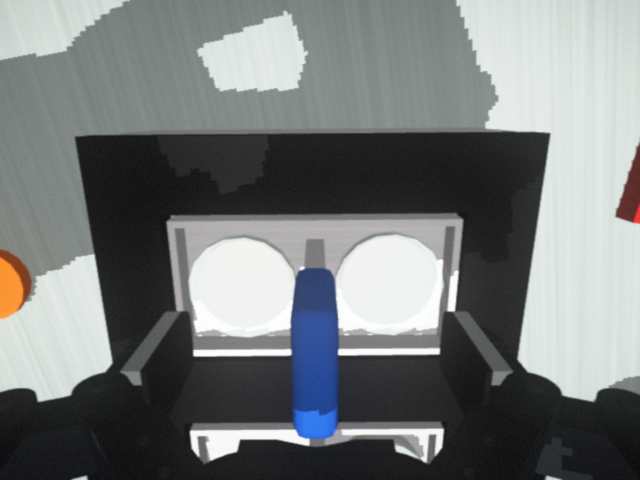

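The blue grip sits midway between the pads at (315,350). I'll close on it and then lift gently.

```bash
python3 -m inch '[[[0,0,0,0,0,0],[0,0,0,0,0,0],[0,0,0,0,0,0],[0,0,0,0,0,0],[0,0,0,0,0,0],[0,0,0,0,0,0],[0,0,0,0,0,0],[0,0,0,0,0,0]]]' -1
python3 -m inch '[[[0,0,-0.05,0,0,0],[0,0,-0.1,0,0,0],[0,0,-0.15,0,0,0],[0,0,-0.2,0,0,0],[0,0,-0.25,0,0,0],[0,0,-0.25,0,0,0],[0,0,-0.25,0,0,0],[0,0,-0.15,0,0,0],[0,0,-0.05,0,0,0],[0,0,0,0,0,0],[0,0,0,0,0,0]]]'
```

```text
clock: 17.73
tcp_pos: [0.5672, 0.2776, 0.1155]
tool_rot: [0.767, 0.642, 0.0, 0.0]
contact_force: [-0.6, 0.0, 2.4]
opening: 0.0136
finger_force: 59.5
clock: 19.1
tcp_pos: [0.5669, 0.2775, 0.144]
tool_rot: [0.767, 0.642, -0.0, -0.0]
contact_force: [0.8, -0.6, -3.4]
opening: 0.0132
finger_force: 58.7
```

```bash
python3 -m inch '[[[0,0,-0.05,0,0,0],[0,0,-0.13,0,0,0],[0,0,-0.2,0,0,0],[0,0,-0.3,0,0,0],[0,0,-0.35,0,0,0],[0,0,-0.4,0,0,0],[0,0,-0.45,0,0,0],[0,0,-0.45,0,0,0],[0,0,-0.45,0,0,0],[0,0,-0.4,0,0,0],[0,0,-0.35,0,0,0],[0,0,-0.3,0,0,0],[0,0,-0.2,0,0,0],[0,0,-0.15,0,0,0],[0,0,-0.08,0,0,0],[0,0,-0.02,0,0,0],[0,0,0,0,0,0],[0,0,0,0,0,0],[0,0,0,0,0,0],[0,0,0,0,0,0]]]'
python3 - <<'E'
from h import *
from workcell import manip,grab_frame
o=manip.observe();print(o["tcp_pos"],o["tool_rot"],o["dq"].round(3))
w,s,d=[grab_frame(n)[:,:,::-1] for n in("wrist","scene","side")]
cv2.imwrite("pics/w6.png",np.hstack([cv2.resize(w,(400,300)),cv2.resize(s[220:370,280:480],(400,300),interpolation=2)]))
cv2.imwrite("pics/w6.png",np.vstack([cv2.imread("pics/w6.png"),np.hstack([cv2.resize(d[130:250,250:410],(400,300),interpolation=2),cv2.resize(d[250:370,220:380],(400,300),interpolation=2)])]))
E
```

```text
clock: 21.6
tcp_pos: [0.567, 0.2775, 0.2298]
tool_rot: [0.767, 0.642, -0.0, -0.0]
contact_force: [-0.2, 0.9, -2.3]
opening: 0.0132
finger_force: 58.7
[0.56703404 0.27751726 0.22983112] [ 7.66826220e-01  6.41854770e-01 -4.96467775e-05 -1.47476394e-05] [ 0.    -0.001  0.     0.    -0.001 -0.004]
```

View pics/w6.png

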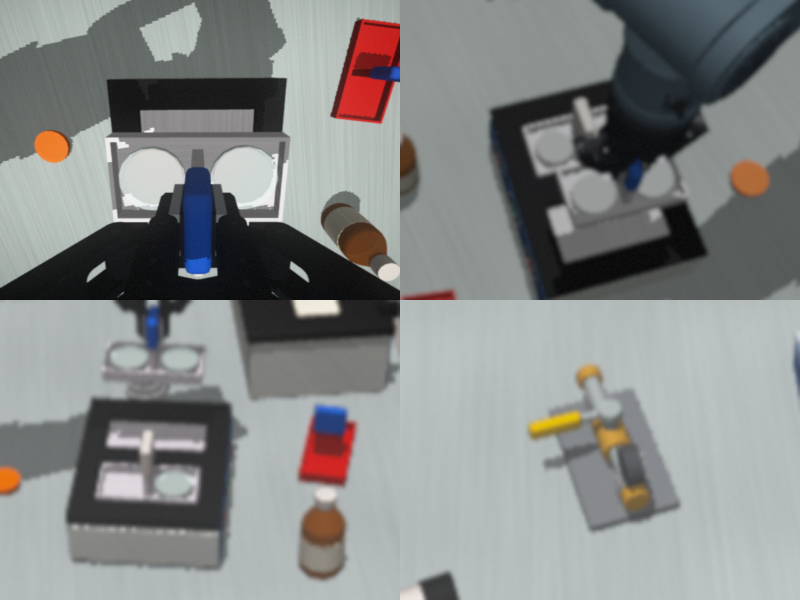

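The carrier hangs level with both dishes on it, above its emptied bay. Its underside is at about 0.185 m, roughly 10 cm above the incubator's top. The white carrier is untouched and the valve lever is across the pipe.

```bash
python3 -c "
from workcell import order
print(order.finish_job())"
```

```text
the job is handed in; nothing more can be done
None
```

The gas valve is fully closed, and the arm is holding the blue-handled carrier still and level with both dishes on it, about 10 cm above the incubator's top; I handed the job in at about 22 s, and the verdict was not shown.

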